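# Catch the parts-case lid and lower it shut

### The arm

A 6-joint arm with a two-finger parallel gripper is mounted at the origin on the work surface. World frame = base frame: x ahead of the robot, y to its left, z up, the work surface at z = 0. Lengths are in m, angles in rad, forces in N, time in s.
With the tool pointing down it reaches from about 0.375 to 0.9 m from the base axis. Payload 3.1 kg.
Tool frame: the origin (TCP) lies at the very end of the fingers, on their centre line; the grasp point (between the pads) lies 19 mm behind it; z points along the fingers, y is the direction in which the jaws open and shut (so a half turn about z gives the same grasp; the last joint's range is limited). The gripper opens to 85 mm and grips with 20 to 120 N. Pads are 22 mm wide; open, the fingers measure 114 mm over their backs; the gripper's body (76 mm by 85 mm) begins 54 mm behind the grasp point. The pads swing forward as they close: fully open they stand 13 mm farther back than shut.
Start: joints at [-1.415, 0.527, 1.433, -0, 1.181, -0.178], TCP at [0.205, -0.59, 0.231] pointing down, gripper open.
Joint ranges: [-3.08, 3.08], [-0.75, 2.2], [0.22, 2.44], [-1.43, 4.57], [0, 2.65], [-2.85, 2.85]. Speed limits (rad/s): [2.79, 2.79, 3.14, 3.14, 3.14, 3.14].

### API

Orientations are given as a unit quaternion [x, y, z, w].
In Python, from station import manip gives the robot as it stands. The module is installed in compiled form; this text tells all that it offers.
- The arm moves only by the tool send_rows, never from a script. Its argument "commands" is a list of rows, each an object with "delta_pos": the shift along the world's x, y, z in cm, a list of three; "yaw": the turn about the world's z in rad. A call has 1 to 10 rows; each row shifts and turns the pose as measured when the row begins; what a row does not reach is not made up. A row lasts 1/8 s, in which the tool goes at most 62.5 mm and 10.7 degrees, less where a joint would pass 70% of its speed; a pose out of reach is approached as far as the arm can. A call is refused whole if a number of a shift passes 6.25 or a number of a turn 0.188, either way. A call with a gripper value outside its range is refused whole. "grip" is the closure, from -1 (fully open) to 1 (shut), set as the call begins (left out, the last holds). The fingers move at their own pace and stop on an object; "force" is the grip in N (left out, the last holds). Time passes only in rows, so rows that do not move let the fingers close. It gives the time, the measured TCP pose, the force and the opening at its end, in the units of the state.
- manip.sense(): the state, without advancing time (a new reading comes with each control period).
- manip.snapshot(name): name is "scene" or "side" or "wrist"; returns the picture (400x640x3 uint8, blue, green, red); there is no depth.
- manip.get_calibration(name): a dict with "fx", "fy", "cx", "cy" (pixels), "dist_coeffs" ([k1, k2, p1, p2, k3] as OpenCV has them; the pictures are not rectified), "world_to_cam" (4x4, takes a point from world to camera coordinates); the wrist camera has in their place "mount" (4x4, takes a point from camera to tool coordinates, whose origin is the TCP and whose axes are the flange's). Camera axes: x right, y down, z forward; pixel columns grow to the right and rows downward; lengths in m; the calibration is good to about 2 mm. A picture is of the moment at which its call begins: read the wrist's pose just before it. get_calibration takes no time and is no camera call.
- manip.sign_off(): hands the job in, once; it reports no verdict.
The state is a dict: "t": time; "q": joint angles; "qd": joint speeds; "tau": joint torques, N m; "tcp_pos": TCP position; "tool_rot": TCP orientation; "force": force on the tool from outside, world axes, zero at the start; "ft_torque": the same for the moment, N m; "finger_gap": opening from 0.0 (shut) to 1.0 (fully open).
Only numpy, scipy, OpenCV 4.12 (cv2) and the standard library are available. Lean on these libraries where they do the work, as an engineer would, in place of code of your own. Each camera call takes 0.05 s, during which the arm holds its last target. There are 200 camera calls.

### The job

The grey parts case stands open with its lid leaning back. Tip the lid forward from behind with the fingers until it falls by itself, catch it in mid-fall on a finger, well before it is shut, and let it ride down gently on the finger until it lies fully shut, without letting it drop and without gripping or forcing it. Leave everything around and inside the case where it is and finish clear of the case.

Things in the scene. Friction and masses are not known exactly. Their poses are not given: they have to be found in the camera images.
- case: Grey open-topped plastic parts case, screwed to the table, 130 mm (own x) by 200 mm (own y) by 55 mm high, walls 4 mm. Origin: centre of its underside, on the table. Its own x points from its front (robot side) to its back, where the lid is hinged; z up. It is placed and yawed differently each time.
- hinge (a point): Middle of the hinge line on the case's top back edge: 65 mm behind the case's origin along its own x and 55 mm up, level with the underside of the shut lid, which lies on the rim. The hinge line runs along the case's own y.
- lid (a joint): Lid angle about the hinge, rad: 0 shut, 1.57 upright, 1.85 leaning fully back on its stop (starts at 1.70 to 1.85, settles to the stop). The hinge is only damped: forward of upright the lid falls shut by itself, slowly at first, then at 0.55 to 0.8 rad/s (2 to 3.5 s from 1.35 to 0.3), and hits at that speed. A finger at the tab bears only 1 to 2 N.
- tab_edge (a point): On the lid: middle of its free edge, half-way through the 6 mm thickness, 155 mm from the hinge line. The lid is a plate 200 mm wide, 130 mm deep, 0.25 kg, plus a centred pull tab 80 mm wide reaching 25 mm further. Shut, the tab overhangs the case's front wall by 25 mm, its underside 55 mm up, free space below. Axes turn with the lid; shut, they match the case's.
- jar: White screw-top jar with black cap, 56 mm across, 75 mm high, standing beside the case's left (+y) end; leave it. Origin: centre of its underside.
- pen_box: Small cardboard box 100 x 45 x 30 mm high, beside the case's right (-y) end; leave it. Origin: centre of its underside.
- driver: Screwdriver lying on the table to the left; leave it. Origin on its underside.
- tape: Grey ring of tape 90 mm across, 20 mm high, lying on the right; leave it. Origin: centre of its underside.
- phone: Black phone 150 x 72 x 9 mm, lying to the left; leave it. Origin: centre of its underside.
- wrench: Steel wrench lying on the right; leave it. Origin on its underside.
- spacer: Aluminium spacer 24 mm across, 25 mm high, standing loose inside the case; leave it. Origin: centre of its underside.

How it is judged:
On the way, in this order (a step that is already met when the one before it is completed fails the run):
1. the lid has been tipped forward of upright and falls by itself, touched by nothing (value of joint lid between 0.3 and 1.5 rad and contact force between the fingers and lid below 0.05 N and velocity of joint lid below -0.05 rad/s), for 0.1 s.
2. the lid is caught in mid-fall: it rests on a finger, slower than a free fall, still more than 0.3 rad open (value of joint lid between 0.3 and 1.4 rad and contact force between the fingers and lid above 0.2 N and velocity of joint lid above -0.45 rad/s), for 0.2 s.
3. the lid, riding on a finger, is within 0.15 rad of shut (value of joint lid between 0.03 and 0.15 rad and contact force between the fingers and lid above 0.2 N), for 0.05 s.
4. the lid is shut (value of joint lid below 0.02 rad), for 0.2 s.
At the end, for the whole second after the job is handed in: The lid lies shut (within 0.02 rad) and at rest, and the robot is clear of everything (value of joint lid below 0.02 rad and velocity of joint lid between -0.05 and 0.05 rad/s); the robot touches nothing.
It fails at once if the lid drops: it falls faster than 0.45 rad/s between 0.25 and 0.05 rad from shut (the last 8 mm at the tab are free) (value of joint lid between 0.05 and 0.25 rad and velocity of joint lid below -0.45 rad/s).
It fails at once if the fingers grip or force the lid (more than 20 N) (contact force between the fingers and lid above 20 N).
It fails at once if a thing around or inside the case is moved more than 20 mm (distance of any of jar, pen_box, driver, tape, phone, wrench, spacer from where it was at the start of the episode above 0.02 m).
It also fails if it takes over 50 s, if anything falls off the work surface, if the arm or the gripper's body presses on something with over 40 N, if the wrist force passes 120 N, or if a joint passes its speed limit or range.

## Working session

There is one attempt and no reset: what is moved stays moved. The work goes in short steps, Python scripts to look and compute and a tool call to move; the robot and the scene stay as the last step left them, time stands still between calls to the robot, and variables do not carry over. Pictures are saved under pics/ and viewed, about 8 in all and at most 12, crops included, and the job is handed in when it is done.

Besides the shell and the picture viewer there is one more tool, called after ">>>" as name(argument=value, ...), one argument or row to a line, values as JSON. send_rows: Moves the arm, as the interface text tells. Its arguments: {"type":"object","properties":{"commands":{"type":"array","items":{"type":"object","properties":{"delta_pos":{"type":"array","items":{"type":"number"}},"yaw":{"type":"number"}}}},"grip":{"type":"number"},"force":{"type":"number"}},"required":["commands"]}

```bash
mkdir -p pics
python3 - <<'E'
from station import manip
import cv2
s=manip.sense();print({k:s[k] for k in('t','tcp_pos','tool_rot','force','finger_gap')})
for n in('scene','side'):
    cv2.imwrite(f'pics/{n}0.png',manip.snapshot(n));print(n,manip.get_calibration(n))
E
```

```text
{'t': 0.0, 'tcp_pos': array([ 0.2052721, -0.5895754,  0.2303465]), 'tool_rot': array([ 9.86015810e-01,  1.66648343e-01,  8.18052389e-06, -1.07330749e-03]), 'force': array([0.39595412, 0.05792449, 0.36438405]), 'finger_gap': 0.9981831980734369}
scene {'fx': 507.6841404652193, 'fy': 507.6841404652193, 'cx': 319.2175693583612, 'cy': 202.76257803810074, 'dist_coeffs': array([-0.14260079,  0.        ,  0.        ,  0.        ,  0.        ]), 'world_to_cam': array([[ 0.26548908,  0.96383973, -0.02298949, -0.09938671],
       [ 0.50311117, -0.1588439 , -0.84949854, -0.19386242],
       [-0.82243219,  0.21396632, -0.52708986,  1.74585312],
       [ 0.        ,  0.        ,  0.        ,  1.        ]])}
side {'fx': 362.34113871007554, 'fy': 362.34113871007554, 'cx': 312.89533522135855, 'cy': 202.11471173584826, 'dist_coeffs': array([-0.07666626,  0.        ,  0.        ,  0.        ,  0.        ]), 'world_to_cam': array([[-0.79085978, -0.6119672 ,  0.0060795 ,  0.39194325],
       [-0.44562816,  0.56903024, -0.69110066,  0.27532635],
       [ 0.41947152, -0.54927291, -0.72273295,  0.95865083],
       [ 0.        ,  0.        ,  0.        ,  1.        ]])}
```

View pics/scene0.png

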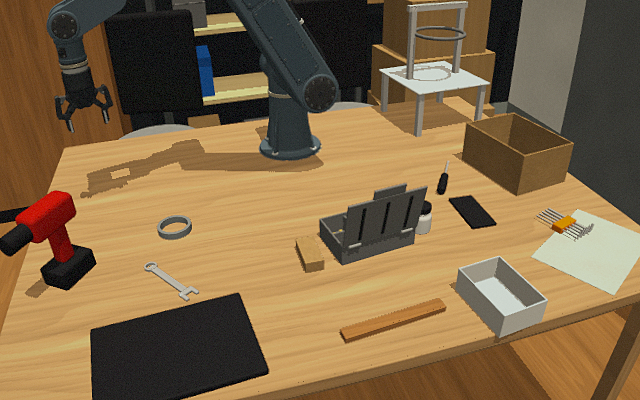

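View pics/side0.png

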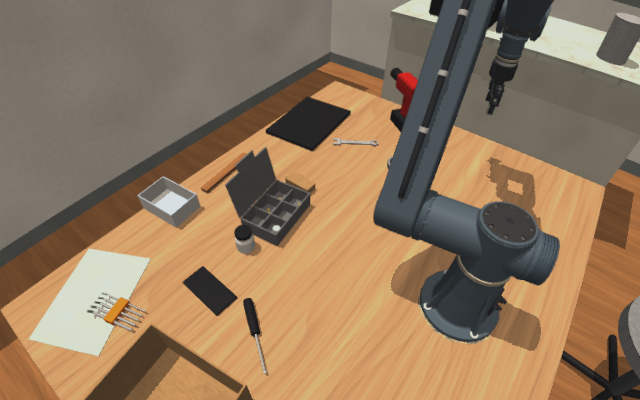

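The scene camera looks toward the robot. The case is at about (368,230) in scene and (272,205) in side, with the jar at +y and the pen box at -y. I'll take enlarged crops to read the corners.

Run:
```python
import cv2,numpy as np
a=cv2.imread('pics/scene0.png')[175:275,290:440]; b=cv2.imread('pics/side0.png')[140:260,220:325]
a=cv2.resize(a,None,fx=5,fy=5,interpolation=cv2.INTER_CUBIC); b=cv2.resize(b,None,fx=5,fy=5,interpolation=cv2.INTER_CUBIC)
cv2.imwrite('pics/ca.png',a);cv2.imwrite('pics/cb.png',b)
```

```text
(no output)
```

View pics/ca.png

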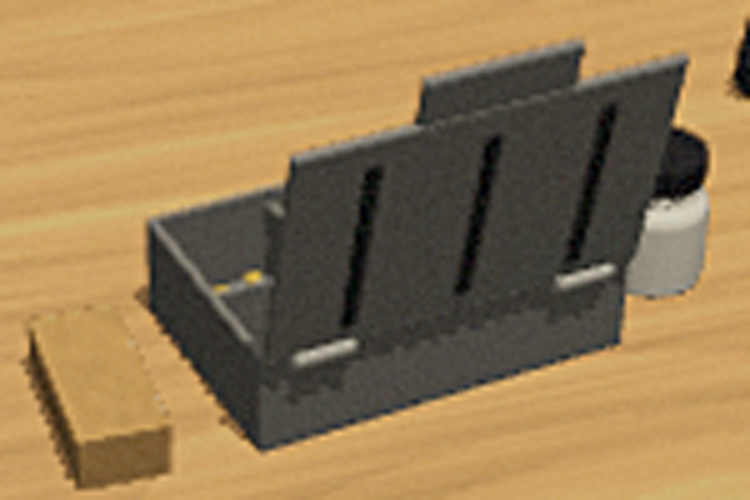

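View pics/cb.png

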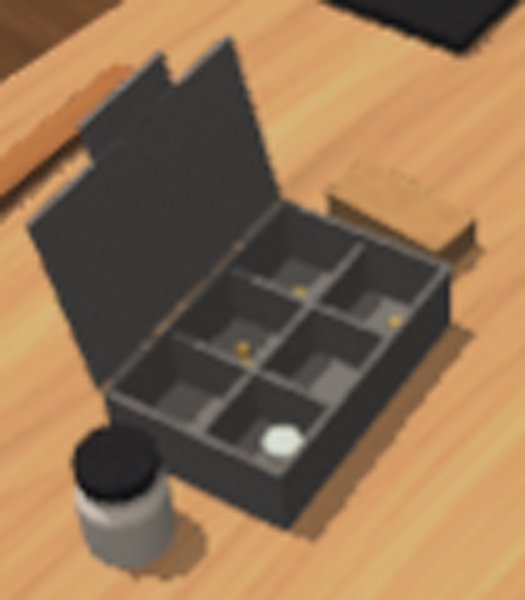

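```bash
cat > h.py <<'E'
import cv2,numpy as np
from station import manip
def ray(n,uv,z):
    c=manip.get_calibration(n);K=np.array([[c['fx'],0,c['cx']],[0,c['fy'],c['cy']],[0,0,1]])
    p=cv2.undistortPoints(np.array([[uv]],float),K,c['dist_coeffs'])[0,0]
    T=np.array(c['world_to_cam']);R=T[:3,:3];o=-R.T@T[:3,3];d=R.T@np.r_[p,1]
    return (o+d*(z-o[2])/d[2]).round(4)
E
python3 - <<'E'
from h import *
C=lambda u,v,ox,oy:((u+.5)/5-.5+ox,(v+.5)/5-.5+oy)
for l,u,v,z in[('back-y bot',264,449,0),('back+y bot',617,343,0),('front-y bot',152,305,0),('front-y top',150,222,.055),('tab -y end',425,84,.204),('tab +y end',582,45,.204),('penbox fl top',30,322,.03),('pb br',82,442,.03),('pb bl',170,430,.03),('jar capL',708,160,.07)]:
    print('scene',l,ray('scene',C(u,v,290,175),z))
for l,u,v,z in[('front-y top',449,265,.055),('front+y top',288,474,.055),('back+y top',110,393,.055),('back-y top',283,200,.055),('front+y bot',288,527,0),('jar cap ctr',117,462,.075),('spacer top',283,440,.029),('lid back -y',228,40,.18),('tab+y',80,128,.204),('tab-y',163,57,.204)]:
    print('side',l,ray('side',C(u,v,220,140),z))
E
```

```text
scene back-y bot [ 0.6663 -0.0238  0.    ]
scene back+y bot [0.6389 0.1694 0.    ]
scene front-y bot [ 0.5382 -0.0431  0.    ]
scene front-y top [ 0.5442 -0.0445  0.055 ]
scene tab -y end [0.6941 0.0388 0.204 ]
scene tab +y end [0.6834 0.1159 0.204 ]
scene penbox fl top [ 0.575  -0.1141  0.03  ]
scene pb br [ 0.6728 -0.1127  0.03  ]
scene pb bl [ 0.6761 -0.072   0.03  ]
scene jar capL [0.5962 0.2329 0.07  ]
side front-y top [ 0.5448 -0.0445  0.055 ]
side front+y top [0.512  0.1489 0.055 ]
side back+y top [0.6386 0.1687 0.055 ]
side back-y top [ 0.6706 -0.0246  0.055 ]
side front+y bot [0.5169 0.1489 0.    ]
side jar cap ctr [0.5831 0.2139 0.075 ]
side spacer top [0.5472 0.1164 0.029 ]
side lid back -y [ 0.6995 -0.0176  0.18  ]
side tab+y [0.6878 0.1163 0.204 ]
side tab-y [0.6961 0.04   0.204 ]
```

Case fit: centre (0.591, 0.062), yaw about 0.165, hinge (0.655, 0.073). The rim measures 196 x 128 mm against 200 x 130 mm given, and the two views agree. I'll travel with the fingers shut to a point behind the lid.

>>> send_rows(
  commands=[
    {"delta_pos":[0,0,5],"yaw":-0.17},
    {"delta_pos":[2,2,3],"yaw":0},
    {"delta_pos":[3.8,4.9,0],"yaw":0},
    {"delta_pos":[3.8,4.9,0],"yaw":0},
    {"delta_pos":[3.8,4.9,0],"yaw":0},
    {"delta_pos":[3.8,4.9,0],"yaw":0},
    {"delta_pos":[3.8,4.9,0],"yaw":0},
    {"delta_pos":[3.8,4.9,0],"yaw":0},
    {"delta_pos":[3.8,4.9,0],"yaw":0},
    {"delta_pos":[3.8,4.9,0],"yaw":0},
  ],
  grip=1,
  force=20,
)

```text
t: 1.35
tcp_pos: [0.5285, -0.1729, 0.3079]
tool_rot: [0.997, 0.074, -0.0, -0.003]
force: [-0.2, -0.5, -0.3]
finger_gap: 0.002
```

>>> send_rows(
  commands=[
    {"delta_pos":[4.5,3.5,0],"yaw":0.017},
    {"delta_pos":[4.5,3.5,0],"yaw":0},
    {"delta_pos":[4.5,4,0],"yaw":0},
    {"delta_pos":[4,4.5,0],"yaw":0},
    {"delta_pos":[3.2,5,0],"yaw":0},
    {"delta_pos":[1,5,0],"yaw":0},
    {"delta_pos":[0,0,0],"yaw":0},
  ],
)

```text
t: 2.22
tcp_pos: [0.7515, 0.0964, 0.3017]
tool_rot: [0.996, 0.086, -0.004, -0.004]
force: [0.5, -0.1, 0.3]
finger_gap: 0.002
```

Run:
```python
from h import *
s=manip.sense();print(s['t'],s['tcp_pos'],s['tool_rot'],s['force'])
a=manip.snapshot('scene')[90:290,280:450];b=manip.snapshot('side')[80:280,200:350]
f=lambda i:cv2.resize(i,None,fx=2.5,fy=2.5,interpolation=cv2.INTER_CUBIC)
cv2.imwrite('pics/p1.png',np.hstack([f(a),f(b)]))
```

```text
2.225 [0.75149828 0.09641047 0.30171361] [ 0.99629513  0.08582039 -0.0037034  -0.00414329] [ 0.49073265 -0.13842972  0.25563469]
```

View pics/p1.png

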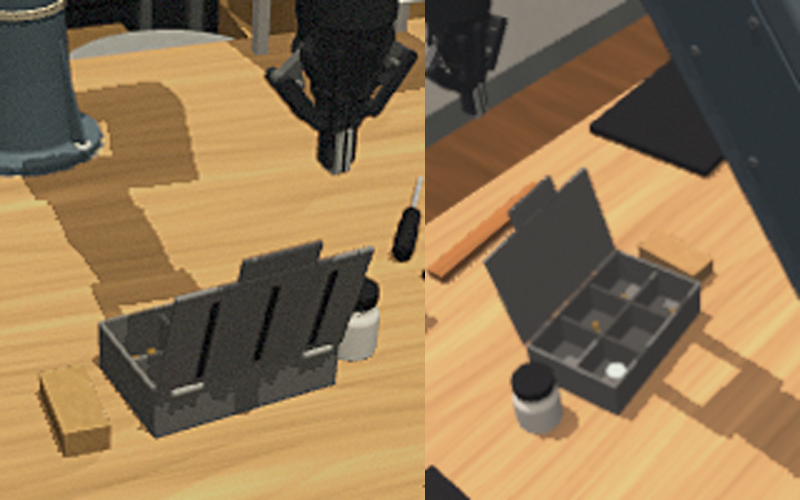

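Picture 5: the shut fingers hang behind and above the lid, with the tip near scene pixel (415,154), as projected. The lid is fully back and nothing has moved. I'll descend and start the push.

>>> send_rows(
  commands=[
    {"delta_pos":[-0.7,-0.7,-5.5],"yaw":0},
    {"delta_pos":[-0.5,-0.2,-5.5],"yaw":0},
    {"delta_pos":[-0.5,0,-0.8],"yaw":0},
    {"delta_pos":[0,0,0],"yaw":0},
    {"delta_pos":[-1,-0.16,0],"yaw":0},
    {"delta_pos":[-1,-0.16,0],"yaw":0},
    {"delta_pos":[-1,-0.16,0],"yaw":0},
  ],
)

```text
t: 3.2
tcp_pos: [0.7073, 0.0696, 0.1924]
tool_rot: [0.997, 0.08, 0.006, -0.001]
force: [2.0, 0.0, 1.6]
finger_gap: -0.004
```

>>> send_rows(
  commands=[
    {"delta_pos":[-0.8,-0.13,-0.5],"yaw":0},
    {"delta_pos":[-0.8,-0.13,0],"yaw":0},
    {"delta_pos":[-0.8,-0.13,0],"yaw":0},
    {"delta_pos":[-0.8,-0.13,0],"yaw":0},
    {"delta_pos":[-0.8,-0.13,0],"yaw":0},
  ],
)

```text
t: 3.82
tcp_pos: [0.6651, 0.0631, 0.189]
tool_rot: [0.997, 0.08, 0.007, -0.001]
force: [1.9, 0.9, 1.5]
finger_gap: -0.002
```

Run:
```python
from h import *
s=manip.sense();print(s['t'],s['tcp_pos'],s['tool_rot'],s['force'])
a=manip.snapshot('scene')[120:280,280:440];b=manip.snapshot('side')[100:260,200:340]
f=lambda i:cv2.resize(i,None,fx=2.6,fy=2.6,interpolation=cv2.INTER_CUBIC)
cv2.imwrite('pics/p2.png',np.hstack([f(a),f(b)]))
```

```text
3.825 [0.66509927 0.0631256  0.18901336] [ 9.96776731e-01  7.98758812e-02  7.44524809e-03 -7.48247365e-04] [1.93977084 0.88444672 1.49558628]
```

View pics/p2.png

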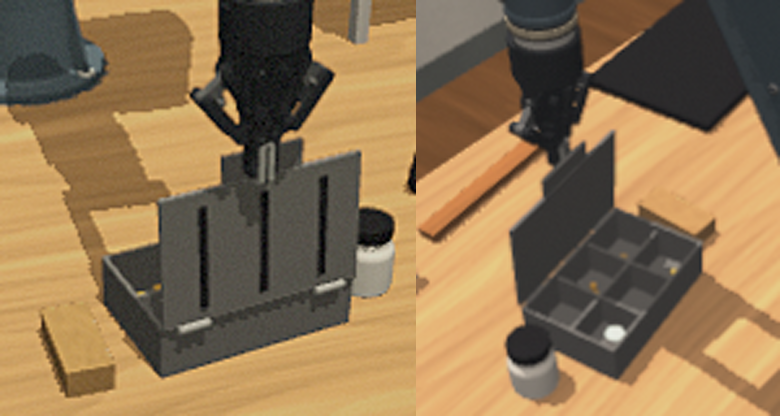

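Picture 6: the lid is about upright, with the fingers behind the tab's middle. I'll push past upright, back off, lift and hop over.

>>> send_rows(
  commands=[
    {"delta_pos":[-0.8,-0.13,0],"yaw":0},
    {"delta_pos":[-0.8,-0.13,0],"yaw":0},
    {"delta_pos":[-0.9,-0.13,0],"yaw":0},
    {"delta_pos":[1.2,0.2,1],"yaw":0},
    {"delta_pos":[0.3,0,4.5],"yaw":0},
  ],
)

```text
t: 4.55
tcp_pos: [0.6476, 0.0607, 0.2393]
tool_rot: [0.997, 0.08, -0.001, -0.002]
force: [0.8, -0.8, 0.8]
finger_gap: -0.001
```

Run:
```python
from h import *
s=manip.sense();print(s['t'],s['tcp_pos'],s['tool_rot'],s['force'])
a=manip.snapshot('scene')[120:280,280:440];b=manip.snapshot('side')[100:260,200:340]
f=lambda i:cv2.resize(i,None,fx=2.6,fy=2.6,interpolation=cv2.INTER_CUBIC)
cv2.imwrite('pics/p3.png',np.hstack([f(a),f(b)]))
```

```text
4.55 [0.64756934 0.06073078 0.23929065] [ 9.96811890e-01  7.97687117e-02 -7.51692667e-04 -1.56327057e-03] [ 0.84467707 -0.83968413  0.80774017]
```

View pics/p3.png

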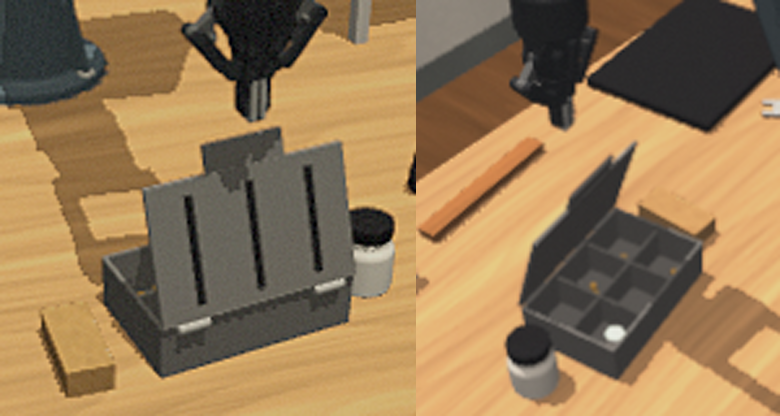

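Picture 7: the lid is tipped well forward (tab edge about (373,173) in scene) and falling, with the fingers free above it. Hopping over to the front now.

>>> send_rows(
  commands=[
    {"delta_pos":[-5.6,-0.8,0],"yaw":0},
    {"delta_pos":[-5.4,-0.8,0],"yaw":0},
    {"delta_pos":[0,0,-5],"yaw":0},
    {"delta_pos":[0,0,-5],"yaw":0},
    {"delta_pos":[0,0,0],"yaw":0},
  ],
)

```text
t: 5.28
tcp_pos: [0.5361, 0.0437, 0.1465]
tool_rot: [0.997, 0.08, 0.009, 0.0]
force: [0.5, -0.7, 0.1]
finger_gap: 0.002
```

Run:
```python
from h import *
s=manip.sense();print(s['t'],s['tcp_pos'],s['tool_rot'],s['force'])
a=manip.snapshot('scene')[120:280,280:440];b=manip.snapshot('side')[100:260,200:340]
f=lambda i:cv2.resize(i,None,fx=2.6,fy=2.6,interpolation=cv2.INTER_CUBIC)
cv2.imwrite('pics/p4.png',np.hstack([f(a),f(b)]))
```

```text
5.275 [0.53614533 0.04370869 0.14645599] [9.96750579e-01 8.00757734e-02 8.71274341e-03 4.91994378e-04] [ 0.54545713 -0.67530252  0.12751733]
```

View pics/p4.png

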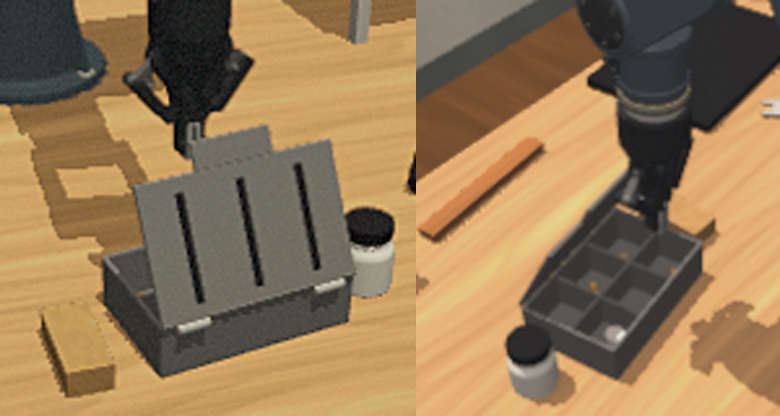

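Picture 8: the finger is in front of and below the tab edge, and the lid is still falling. I'll drop 1 cm and wait for contact.

>>> send_rows(
  commands=[
    {"delta_pos":[0,0,-1.2],"yaw":0},
    {"delta_pos":[0,0,0],"yaw":0},
    {"delta_pos":[0,0,0],"yaw":0},
    {"delta_pos":[0,0,0],"yaw":0},
    {"delta_pos":[0,0,0],"yaw":0},
  ],
)

```text
t: 6.0
tcp_pos: [0.5441, 0.0431, 0.1421]
tool_rot: [0.997, 0.08, 0.018, 0.003]
force: [-0.4, 0.8, 0.0]
finger_gap: -0.003
```

>>> send_rows(
  commands=[
    {"delta_pos":[0,0,0],"yaw":0},
    {"delta_pos":[0,0,0],"yaw":0},
    {"delta_pos":[0,0,0],"yaw":0},
    {"delta_pos":[0,0,0],"yaw":0},
  ],
)

```text
t: 6.5
tcp_pos: [0.5432, 0.0431, 0.1418]
tool_rot: [0.997, 0.081, 0.017, 0.002]
force: [-0.7, -0.8, -0.5]
finger_gap: -0.002
```

>>> send_rows(
  commands=[
    {"delta_pos":[0,0,0],"yaw":0},
    {"delta_pos":[0,0,0],"yaw":0},
    {"delta_pos":[0,0,0],"yaw":0},
    {"delta_pos":[0,0,0],"yaw":0},
  ],
)

```text
t: 7.0
tcp_pos: [0.543, 0.0431, 0.1416]
tool_rot: [0.997, 0.081, 0.017, 0.002]
force: [-0.5, 0.6, -0.1]
finger_gap: 0.0
```

Run:
```python
from h import *
s=manip.sense();print(s['t'],s['tcp_pos'],s['tool_rot'],s['force'],s['ft_torque'])
a=manip.snapshot('scene')[120:280,280:440];b=manip.snapshot('side')[100:260,200:340]
f=lambda i:cv2.resize(i,None,fx=2.6,fy=2.6,interpolation=cv2.INTER_CUBIC)
cv2.imwrite('pics/p5.png',np.hstack([f(a),f(b)]))
```

```text
7.0 [0.54295677 0.04305616 0.14162636] [0.99660225 0.08052493 0.01714194 0.00241917] [-0.54697154  0.63571124 -0.06194602] [-0.00553632  0.14965072 -0.06988473]
```

View pics/p5.png

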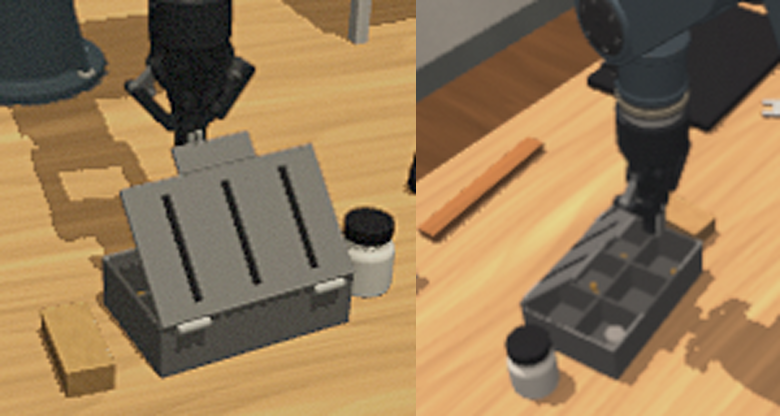

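```bash
cat >> h.py <<'E'
from scipy.spatial.transform import Rotation as Ro
yaw=.165;H=np.array([.655,.073,.055]);ex=np.array([np.cos(yaw),np.sin(yaw),0]);ey=np.array([-ex[1],ex[0],0])
def proj(n,P):
    c=manip.get_calibration(n);K=np.array([[c['fx'],0,c['cx']],[0,c['fy'],c['cy']],[0,0,1]]);T=np.array(c['world_to_cam'])
    return cv2.projectPoints(np.atleast_2d(P),cv2.Rodrigues(T[:3,:3])[0],T[:3,3],K,c['dist_coeffs'])[0][:,0]
def tab(th,y=0,r=.155,up=.006): return H-ex*(r*np.cos(th)+(-up)*-np.sin(th)*-1)+np.array([0,0,r*np.sin(th)+up*np.cos(th)])+ey*y
def tab(th,y=0,r=.155,up=.006): return H-ex*(r*np.cos(th)-up*np.sin(th))+np.array([0,0,r*np.sin(th)+up*np.cos(th)])+ey*y
def state():
    s=manip.sense();d=s['tcp_pos']-H
    print('t',round(s['t'],2),'tcp',s['tcp_pos'].round(4),'s',round(d@ex,4),'y',round(d@ey,4),'F',s['force'].round(2),'M',s['ft_torque'].round(3),'toolz',Ro.from_quat(s['tool_rot']).as_matrix()[:,2].round(3),'toolx',Ro.from_quat(s['tool_rot']).as_matrix()[:,0].round(3))
E
python3 - <<'E'
from h import *
state()
for th in(.7,.8,.9,1.0,1.1):print(th,proj('scene',[tab(th,-.04),tab(th,.04)]).round(1).tolist())
i=manip.snapshot('scene');j=cv2.imread('pics/p5.png')
k=cv2.resize(i[120:280,280:440],None,fx=2.6,fy=2.6,interpolation=cv2.INTER_CUBIC);d=cv2.absdiff(k,j[:,:416]);print(d.mean(),d.max())
cv2.imwrite('pics/s6.png',i)
E
```

```text
t 7.1 tcp [0.543  0.043  0.1416] s -0.1154 y -0.0112 F [-0.56  0.11 -1.12] M [-0.058  0.103 -0.061] toolz [ 0.035 -0.002 -0.999] toolx [0.986 0.161 0.034]
0.7 [[342.9, 179.5], [372.0, 172.2]]
0.8 [[345.1, 177.5], [374.4, 170.2]]
0.9 [[347.4, 176.0], [377.0, 168.7]]
1.0 [[350.1, 175.2], [380.0, 167.8]]
1.1 [[352.9, 175.0], [383.1, 167.5]]
2.1681709966715976 28
```

The measured lid angle is about 0.82, matching the finger position (0.83 expected), and the lid is stationary, so it is caught. Riding down now.

>>> send_rows(
  commands=[
    {"delta_pos":[-0.3,-0.05,-0.4],"yaw":0},
    {"delta_pos":[-0.3,-0.05,-0.4],"yaw":0},
    {"delta_pos":[-0.3,-0.05,-0.4],"yaw":0},
    {"delta_pos":[-0.3,-0.05,-0.4],"yaw":0},
    {"delta_pos":[-0.3,-0.05,-0.4],"yaw":0},
    {"delta_pos":[-0.3,-0.05,-0.4],"yaw":0},
  ],
)

```text
t: 7.9
tcp_pos: [0.5222, 0.0399, 0.1161]
tool_rot: [0.997, 0.081, 0.016, 0.002]
force: [-0.9, 0.0, 0.4]
finger_gap: 0.002
```

```bash
cat > m.py <<'E'
from h import *
state()
i=manip.snapshot('scene');cv2.imwrite('pics/m_%d.png'%(manip.sense()['t']*1000),i)
# lid top: slot pixels are black, plate grey; far edge of plate along image line through plate points at y=+0.08 (clear of tab and fingers)
g=cv2.cvtColor(i,cv2.COLOR_BGR2HSV)[...,1].astype(float)
for y in(.06,.075,.09):
    r=[]
    for th in np.arange(-.05,1.1,.01):
        u,v=proj('scene',[tab(th,y,.127)])[0];u2,v2=proj('scene',[tab(th,y,.133)])[0]
        r.append((cv2.getRectSubPix(g.astype(np.float32),(1,1),(float(u2),float(v2)))[0,0]-cv2.getRectSubPix(g.astype(np.float32),(1,1),(float(u),float(v)))[0,0],round(th,2)))
    print(y,sorted(r)[-3:])
E
python3 m.py
```

```text
t 7.9 tcp [0.5222 0.0399 0.1161] s -0.1364 y -0.0108 F [-0.88  0.04  0.41] M [-0.003  0.154 -0.019] toolz [ 0.032 -0.002 -0.999] toolx [0.987 0.161 0.031]
0.06 [(np.float32(101.09882), np.float64(0.57)), (np.float32(108.23664), np.float64(0.59)), (np.float32(115.83304), np.float64(0.58))]
0.075 [(np.float32(97.08298), np.float64(0.58)), (np.float32(97.38129), np.float64(0.56)), (np.float32(106.09972), np.float64(0.57))]
0.09 [(np.float32(99.54175), np.float64(0.61)), (np.float32(105.52318), np.float64(0.59)), (np.float32(109.066666), np.float64(0.6))]
```

>>> send_rows(
  commands=[
    {"delta_pos":[-0.22,-0.04,-0.6],"yaw":0},
    {"delta_pos":[-0.22,-0.04,-0.6],"yaw":0},
    {"delta_pos":[-0.22,-0.04,-0.6],"yaw":0},
    {"delta_pos":[-0.18,-0.03,-0.6],"yaw":0},
    {"delta_pos":[-0.15,-0.03,-0.6],"yaw":0},
  ],
)

```text
t: 8.57
tcp_pos: [0.5043, 0.0376, 0.0829]
tool_rot: [0.997, 0.081, 0.008, 0.002]
force: [-4.2, -2.6, 1.5]
finger_gap: 0.0
```

```bash
python3 m.py
```

```text
t 8.57 tcp [0.5043 0.0376 0.0829] s -0.1544 y -0.0102 F [-4.23 -2.56  1.47] M [-0.324  0.638 -0.054] toolz [ 0.016 -0.003 -1.   ] toolx [0.987 0.162 0.015]
0.06 [(np.float32(90.76349), np.float64(0.36)), (np.float32(96.49531), np.float64(0.35)), (np.float32(103.0861), np.float64(0.34))]
0.075 [(np.float32(91.5961), np.float64(0.36)), (np.float32(93.492035), np.float64(0.34)), (np.float32(99.7912), np.float64(0.35))]
0.09 [(np.float32(89.495026), np.float64(0.36)), (np.float32(104.00376), np.float64(0.35)), (np.float32(104.934784), np.float64(0.34))]
```

>>> send_rows(
  commands=[
    {"delta_pos":[0,0,0],"yaw":0},
    {"delta_pos":[0,0,0],"yaw":0},
  ],
)

```text
t: 8.88
tcp_pos: [0.5038, 0.0375, 0.0817]
tool_rot: [0.997, 0.081, 0.007, 0.002]
force: [-4.5, -1.7, -0.5]
finger_gap: 0.002
```

```bash
python3 m.py
```

```text
t 8.88 tcp [0.5038 0.0375 0.0817] s -0.155 y -0.0102 F [-4.48 -1.66 -0.46] M [-0.232  0.572 -0.02 ] toolz [ 0.014 -0.002 -1.   ] toolx [0.987 0.162 0.014]
0.06 [(np.float32(92.23924), np.float64(0.35)), (np.float32(97.74643), np.float64(0.33)), (np.float32(103.69708), np.float64(0.34))]
0.075 [(np.float32(88.68335), np.float64(0.32)), (np.float32(93.064804), np.float64(0.34)), (np.float32(100.74284), np.float64(0.33))]
0.09 [(np.float32(95.50098), np.float64(0.32)), (np.float32(97.72662), np.float64(0.33)), (np.float32(100.013504), np.float64(0.34))]
```

>>> send_rows(
  commands=[
    {"delta_pos":[-0.1,-0.015,-0.1],"yaw":0},
    {"delta_pos":[-0.1,-0.015,-0.1],"yaw":0},
    {"delta_pos":[-0.1,-0.015,-0.1],"yaw":0},
  ],
)

```text
t: 9.3
tcp_pos: [0.5029, 0.0373, 0.0792]
tool_rot: [0.997, 0.081, 0.01, 0.002]
force: [-1.3, -0.1, 0.1]
finger_gap: -0.002
```

```bash
python3 m.py
```

```text
t 9.3 tcp [0.5029 0.0373 0.0792] s -0.1559 y -0.0103 F [-1.34 -0.07  0.09] M [-0.047  0.255  0.002] toolz [ 0.02  -0.002 -1.   ] toolx [0.987 0.162 0.019]
0.06 [(np.float32(93.51739), np.float64(0.31)), (np.float32(94.14186), np.float64(0.32)), (np.float32(94.60828), np.float64(0.33))]
0.075 [(np.float32(94.23487), np.float64(0.31)), (np.float32(97.36516), np.float64(0.33)), (np.float32(103.1044), np.float64(0.32))]
0.09 [(np.float32(87.96719), np.float64(0.33)), (np.float32(93.64674), np.float64(0.31)), (np.float32(98.42195), np.float64(0.32))]
```

>>> send_rows(
  commands=[
    {"delta_pos":[-0.09,-0.015,-0.2],"yaw":0},
    {"delta_pos":[-0.09,-0.015,-0.2],"yaw":0},
    {"delta_pos":[-0.09,-0.015,-0.2],"yaw":0},
  ],
)

```text
t: 9.72
tcp_pos: [0.5008, 0.0369, 0.0729]
tool_rot: [0.997, 0.081, 0.011, 0.002]
force: [-1.1, 0.2, -0.5]
finger_gap: -0.005
```

```bash
python3 m.py
```

```text
t 9.72 tcp [0.5008 0.0369 0.0729] s -0.158 y -0.0103 F [-1.14  0.19 -0.51] M [ 0.115  0.159 -0.067] toolz [ 0.021 -0.002 -1.   ] toolx [0.987 0.162 0.021]
0.06 [(np.float32(90.98591), np.float64(0.27)), (np.float32(94.76189), np.float64(0.29)), (np.float32(103.02586), np.float64(0.28))]
0.075 [(np.float32(87.06437), np.float64(0.29)), (np.float32(95.23358), np.float64(0.28)), (np.float32(98.2923), np.float64(0.27))]
0.09 [(np.float32(90.345505), np.float64(0.29)), (np.float32(93.766594), np.float64(0.27)), (np.float32(97.81845), np.float64(0.28))]
```

>>> send_rows(
  commands=[
    {"delta_pos":[-0.06,-0.01,-0.2],"yaw":0},
    {"delta_pos":[-0.06,-0.01,-0.2],"yaw":0},
    {"delta_pos":[-0.06,-0.01,-0.2],"yaw":0},
    {"delta_pos":[-0.06,-0.01,-0.2],"yaw":0},
  ],
)

```text
t: 10.28
tcp_pos: [0.4983, 0.0365, 0.0641]
tool_rot: [0.997, 0.081, 0.011, 0.002]
force: [-1.6, 0.5, -1.1]
finger_gap: 0.002
```

```bash
python3 m.py
```

```text
t 10.28 tcp [0.4983 0.0365 0.0641] s -0.1606 y -0.0103 F [-1.6   0.48 -1.11] M [0.047 0.16  0.008] toolz [ 0.021 -0.002 -1.   ] toolx [0.987 0.162 0.021]
0.06 [(np.float32(92.66481), np.float64(0.21)), (np.float32(92.85414), np.float64(0.23)), (np.float32(97.22593), np.float64(0.22))]
0.075 [(np.float32(85.6331), np.float64(0.23)), (np.float32(88.293655), np.float64(0.21)), (np.float32(95.48959), np.float64(0.22))]
0.09 [(np.float32(78.34479), np.float64(0.23)), (np.float32(88.4664), np.float64(0.21)), (np.float32(90.42578), np.float64(0.22))]
```

>>> send_rows(
  commands=[
    {"delta_pos":[-0.04,-0.006,-0.2],"yaw":0},
    {"delta_pos":[-0.04,-0.006,-0.2],"yaw":0},
    {"delta_pos":[-0.04,-0.006,-0.2],"yaw":0},
  ],
)

```text
t: 10.7
tcp_pos: [0.4967, 0.0363, 0.0576]
tool_rot: [0.997, 0.081, 0.01, 0.002]
force: [-1.8, 0.2, 0.3]
finger_gap: 0.004
```

```bash
python3 m.py
```

```text
t 10.7 tcp [0.4967 0.0363 0.0576] s -0.1621 y -0.0102 F [-1.77  0.22  0.26] M [0.044 0.21  0.04 ] toolz [ 0.021 -0.002 -1.   ] toolx [0.987 0.162 0.02 ]
0.06 [(np.float32(77.506714), np.float64(0.16)), (np.float32(98.2511), np.float64(0.18)), (np.float32(101.67619), np.float64(0.17))]
0.075 [(np.float32(73.72474), np.float64(0.18)), (np.float32(81.05611), np.float64(0.16)), (np.float32(84.4494), np.float64(0.17))]
0.09 [(np.float32(87.658615), np.float64(0.18)), (np.float32(92.44112), np.float64(0.16)), (np.float32(93.408005), np.float64(0.17))]
```

>>> send_rows(
  commands=[
    {"delta_pos":[-0.025,-0.004,-0.2],"yaw":0},
    {"delta_pos":[-0.025,-0.004,-0.2],"yaw":0},
    {"delta_pos":[-0.025,-0.004,-0.2],"yaw":0},
  ],
)

```text
t: 11.12
tcp_pos: [0.4956, 0.0361, 0.051]
tool_rot: [0.997, 0.081, 0.01, 0.002]
force: [-0.7, -0.5, -0.9]
finger_gap: -0.004
```

```bash
python3 m.py
```

```text
t 11.12 tcp [0.4956 0.0361 0.051 ] s -0.1633 y -0.0102 F [-0.73 -0.52 -0.94] M [-0.042  0.159 -0.008] toolz [ 0.02  -0.002 -1.   ] toolx [0.987 0.162 0.019]
0.06 [(np.float32(70.21582), np.float64(0.14)), (np.float32(88.30883), np.float64(0.13)), (np.float32(89.78677), np.float64(0.12))]
0.075 [(np.float32(97.31781), np.float64(-0.02)), (np.float32(114.185196), np.float64(0.0)), (np.float32(180.75238), np.float64(-0.01))]
0.09 [(np.float32(73.83229), np.float64(0.11)), (np.float32(84.62637), np.float64(0.12)), (np.float32(91.06622), np.float64(0.13))]
```

>>> send_rows(
  commands=[
    {"delta_pos":[0,0,0],"yaw":0},
    {"delta_pos":[-0.02,-0.003,-0.2],"yaw":0},
    {"delta_pos":[-0.02,-0.003,-0.2],"yaw":0},
  ],
)

```text
t: 11.55
tcp_pos: [0.495, 0.036, 0.0466]
tool_rot: [0.997, 0.081, 0.01, 0.002]
force: [-2.0, 0.0, -1.7]
finger_gap: 0.002
```

```bash
python3 m.py
```

```text
t 11.55 tcp [0.495  0.036  0.0466] s -0.1639 y -0.0102 F [-2.03  0.04 -1.69] M [-0.001  0.279  0.024] toolz [ 0.02  -0.002 -1.   ] toolx [0.987 0.162 0.019]
0.06 [(np.float32(65.90818), np.float64(0.11)), (np.float32(81.97457), np.float64(0.09)), (np.float32(90.68941), np.float64(0.1))]
0.075 [(np.float32(65.58469), np.float64(0.08)), (np.float32(78.39009), np.float64(0.1)), (np.float32(87.62717), np.float64(0.09))]
0.09 [(np.float32(75.07283), np.float64(0.1)), (np.float32(77.81501), np.float64(0.08)), (np.float32(80.42403), np.float64(0.09))]
```

>>> send_rows(
  commands=[
    {"delta_pos":[-0.02,-0.003,-0.2],"yaw":0},
    {"delta_pos":[-0.02,-0.003,-0.2],"yaw":0},
    {"delta_pos":[-0.02,-0.003,-0.2],"yaw":0},
  ],
)

```text
t: 11.98
tcp_pos: [0.4943, 0.036, 0.04]
tool_rot: [0.997, 0.081, 0.01, 0.002]
force: [-2.2, 0.5, -0.8]
finger_gap: -0.004
```

```bash
python3 m.py
```

```text
t 11.97 tcp [0.4943 0.036  0.04  ] s -0.1646 y -0.0101 F [-2.19  0.48 -0.82] M [0.033 0.274 0.04 ] toolz [ 0.019 -0.002 -1.   ] toolx [0.987 0.162 0.019]
0.06 [(np.float32(65.16438), np.float64(0.04)), (np.float32(69.42096), np.float64(0.06)), (np.float32(84.946335), np.float64(0.05))]
0.075 [(np.float32(70.064835), np.float64(0.04)), (np.float32(76.42601), np.float64(0.05)), (np.float32(79.19557), np.float64(0.06))]
0.09 [(np.float32(65.29521), np.float64(0.04)), (np.float32(81.06377), np.float64(0.06)), (np.float32(86.73021), np.float64(0.05))]
```

>>> send_rows(
  commands=[
    {"delta_pos":[-0.02,-0.003,-0.2],"yaw":0},
    {"delta_pos":[-0.02,-0.003,-0.2],"yaw":0},
    {"delta_pos":[-0.02,-0.003,-0.2],"yaw":0},
    {"delta_pos":[-0.03,-0.005,-0.2],"yaw":0},
  ],
)

```text
t: 12.52
tcp_pos: [0.4939, 0.0358, 0.0314]
tool_rot: [0.997, 0.081, 0.01, 0.002]
force: [-1.6, -0.9, -0.2]
finger_gap: -0.002
```

```bash
python3 m.py
```

```text
t 12.53 tcp [0.4939 0.0358 0.0314] s -0.1651 y -0.0102 F [-1.65 -0.85 -0.25] M [0.013 0.189 0.002] toolz [ 0.02  -0.002 -1.   ] toolx [0.987 0.162 0.02 ]
0.06 [(np.float32(76.879814), np.float64(-0.02)), (np.float32(76.905106), np.float64(0.0)), (np.float32(77.085464), np.float64(-0.01))]
0.075 [(np.float32(63.498222), np.float64(0.0)), (np.float32(72.76847), np.float64(-0.02)), (np.float32(90.65543), np.float64(-0.01))]
0.09 [(np.float32(51.804825), np.float64(0.0)), (np.float32(67.93529), np.float64(-0.01)), (np.float32(74.08685), np.float64(-0.02))]
```

The lid reads shut (about -0.01). I'll back the finger away toward the robot, then go up.

>>> send_rows(
  commands=[
    {"delta_pos":[-0.1,-0.015,0],"yaw":0},
    {"delta_pos":[-0.5,-0.1,0],"yaw":0},
    {"delta_pos":[-1.5,-0.25,0],"yaw":0},
    {"delta_pos":[-2.5,-0.4,0],"yaw":0},
    {"delta_pos":[0,0,4],"yaw":0},
    {"delta_pos":[0,0,6],"yaw":0},
    {"delta_pos":[0,0,6],"yaw":0},
    {"delta_pos":[0,0,0],"yaw":0},
    {"delta_pos":[0,0,0],"yaw":0},
  ],
)

```text
t: 13.7
tcp_pos: [0.4399, 0.0274, 0.1947]
tool_rot: [0.997, 0.08, 0.009, 0.001]
force: [0.3, 0.8, 0.2]
finger_gap: -0.001
```

```bash
python3 m.py
python3 - <<'E'
from h import *
a=manip.snapshot('scene')[120:280,280:440];b=manip.snapshot('side')[100:260,200:340]
f=lambda i:cv2.resize(i,None,fx=2.6,fy=2.6,interpolation=cv2.INTER_CUBIC)
cv2.imwrite('pics/p9.png',np.hstack([f(a),f(b)]))
E
```

```text
t 13.7 tcp [0.4399 0.0274 0.1947] s -0.2197 y -0.0097 F [0.26 0.83 0.19] M [-0.012  0.001  0.026] toolz [ 0.018 -0.002 -1.   ] toolx [0.987 0.16  0.018]
0.06 [(np.float32(69.7036), np.float64(0.0)), (np.float32(74.32552), np.float64(-0.01)), (np.float32(78.522736), np.float64(-0.02))]
0.075 [(np.float32(60.71319), np.float64(0.0)), (np.float32(65.43591), np.float64(-0.02)), (np.float32(86.74903), np.float64(-0.01))]
0.09 [(np.float32(58.015907), np.float64(-0.03)), (np.float32(74.28706), np.float64(-0.01)), (np.float32(84.21916), np.float64(-0.02))]
```

View pics/p9.png

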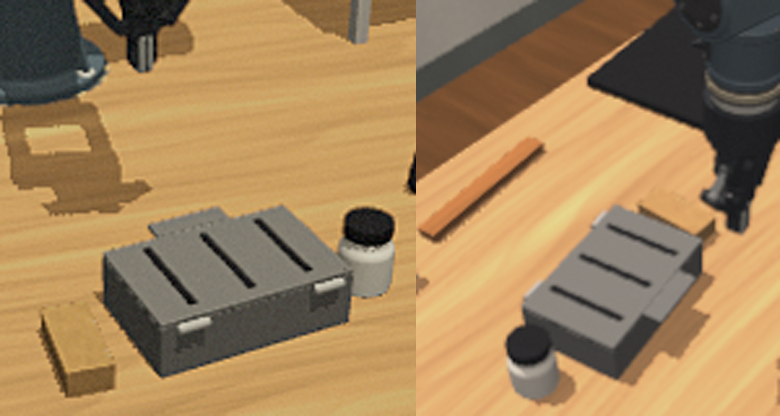

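Picture 10: the lid lies flat and shut, the jar and pen box are unmoved, and the gripper is clear in front. Handing in.

```bash
python3 -c "
from station import manip
print(manip.sign_off())"
```

```text
the job is handed in; nothing more can be done
None
```

I tipped the lid past upright from behind with the shut fingers and let it fall free. I moved the fingers over to the front and caught the tab's edge on them at about 0.82 rad. The lid then rode down in small steps, over about 5.5 s, until it was shut. Everything took 13.7 s, and the job is handed in.

**Last checks:**
- **Lid:** the picture measurement reads about -0.01 rad, which is 0 within its error, both before and after I backed the finger away.
- **Force:** the wrist force at the end is within noise, and the gripper is about 5 cm clear in front of the tab. The highest wrist reading between moves during the ride was about 5 N.
- **Surroundings:** the jar and pen box look unmoved. The spacer is under the shut lid, so I couldn't check it at the end. I didn't check the other loose things (driver, tape, phone, wrench) in the last picture, but the arm never came near them.

**What disagreed:**
- **Angle reading:** one of the three edge readings at about 0.12 rad gave a false value of -0.01. I ignored it because the other two agreed and the next reading was consistent.
- **Tool lean:** the tool leaned up to 2 degrees during the ride, and small moves sometimes went too far or fell short. I corrected for this by measuring after each step.
- **Lid speed:** I only measured between moves, so its peak was not observed directly. The average between measurements below 0.3 rad was about 0.15 rad/s or less.

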